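# Clear a leatherworker's chest and hold its sprung lid at the balance

### The job

Tidy away the two tins and the awl that were left on the closed lid of the tool chest: stand the tins upright on the floor of the tray that already has a tin in it and lay the awl flat in the tray that already has an awl, and let nothing else on the bench be shifted. Then grip the lid's bar and raise the lid a few degrees past its balance point, which is 60 degrees open, keeping hold so that it never swings further than 75 degrees. Bring it back and hold it still just short of the balance point, 8 degrees below it give or take 5, so that I can adjust the hinge springs; finish there, still gripping the bar.

Things in the scene. Friction and masses are not known exactly. Their poses are not given: they have to be found in the camera images.
- chest: a plywood tool chest fixed to the table, 170 mm deep (its x) by 260 mm wide (its y); origin at its underside's centre, z up, -x side towards the robot. The box is 90 mm high; its wooden lid, 10 mm thick, covers it all, the flat top 100 mm above the table, hinged along the far (+x) upper edge and raised by its near edge
- bar (a point): the middle of the lid's steel pull bar: round, 12 mm across, 130 mm long, parallel to the chest's y, carried by two 10 mm rods 60 mm either side of its middle. It lies at mid lid thickness, 45 mm out from the lid's near edge (39 mm clear between them), free above and below; closed, 95 mm above the table and 130 mm in front of the chest's origin. Its frame turns with the lid
- hinge (a point): the middle of the lid's hinge axis, fixed to the chest: 85 mm behind the chest's origin (+x) and 90 mm above the table. The hinge axis runs along the chest's y; the bar's centre is 215 mm from it and 5 mm above its plane when closed
- lid (a joint): the lid's opening angle in rad: 0 closed, 1.7 at the stop. The lid weighs 0.5 kg; hinge springs lift it with a nearly constant torque so that it balances at 1.05 rad (60 degrees): below, it falls shut; above, it swings open by itself. Lifting at the bar takes about 1.2 N when closed, falling to nothing at the balance. Little hinge friction; the bar can turn between finger pads
- tin_a: an aluminium screw-top tin, a plain disc 46 mm across and 34 mm high, 60 to 130 g; origin at the centre of its underside, z up. Starts on the lid, the flat top of which is 100 mm up
- tin_b: an aluminium screw-top tin, a plain disc 46 mm across and 34 mm high, 60 to 130 g; origin at the centre of its underside, z up. Starts on the lid
- awl: a stitching awl lying flat: square dark wooden handle 80 x 22 x 22 mm along its x, then a brass ferrule 14 mm across and a steel point 5 mm across that ends 80 mm from the origin; origin at the centre of the handle's underside, x towards the point, z up. 40 to 85 g. Starts on the lid
- tray_tins: a low open wooden tray, 200 mm (its x) by 150 mm (its y) outside, 18 mm high, walls and floor 5 mm thick, fixed to the table; origin at the centre of its underside (inner floor 5 mm above it), z up. The tray for tins: one tin stands in its far (+x) part, about 60 mm from the origin and near the middle line
- tray_awls: a low open wooden tray, 200 mm (its x) by 150 mm (its y) outside, 18 mm high, walls and floor 5 mm thick, fixed to the table; origin at the centre of its underside (inner floor 5 mm above it), z up. The tray for awls: one awl lies in it along the tray's x, about 40 mm to the +y side of the origin
- tin_old: an aluminium screw-top tin, a plain disc 46 mm across and 34 mm high, 60 to 130 g; origin at the centre of its underside, z up. It stands in the tin tray from the start and stays there
- awl_old: a stitching awl lying flat: square dark wooden handle 80 x 22 x 22 mm along its x, then a brass ferrule 14 mm across and a steel point 5 mm across that ends 80 mm from the origin; origin at the centre of the handle's underside, x towards the point, z up. It lies in the awl tray from the start and stays there
- dye_bottle: bystander: an amber bottle 40 mm across, 110 mm high, standing; origin at its underside's centre
- glue_jar: bystander: a white jar 64 mm across, 75 mm high, standing; origin at its underside's centre
- mallet: bystander: a wooden mallet lying at the left, about 220 mm long, 64 mm high; origin under its handle
- brush: bystander: a bristle brush 140 x 45 x 40 mm lying at the right; origin at its underside's centre
- spool: bystander: a thread spool 48 mm across, 48 mm high, standing at the left; origin at its underside's centre
Mind the look-alikes: they are no part of the job. Leave any pink look-alike of the tin_a alone.

How it is judged:
By the outcome, as a careful person would: the job done as asked, in the order asked, and still so for the second after the job is handed in, while the arm keeps its last pose, push and grip.
It also fails if it takes over 72 s, if anything falls off the work surface, if the arm or the gripper's body presses on something with over 40 N, if the wrist force passes 120 N, or if a joint passes its speed limit or range.

### The arm

A 7-joint arm with a two-finger parallel gripper is mounted at the origin on the work surface. World frame = base frame: x ahead of the robot, y to its left, z up, the work surface at z = 0. Lengths are in m, angles in rad, forces in N, time in s.
With the tool pointing down it reaches from about 0.425 to 0.875 m from the base axis. Payload 4.7 kg.
Tool frame: the origin (TCP) lies midway between the tips of the shut fingers; the grasp point (between the pads) lies 19 mm behind it; z points along the fingers, y is the line along which they close (so a half turn about z gives the same grasp; the last joint's range is limited). The gripper opens to 87 mm and grips with 3 to 60 N. Pads are 19 mm wide; open, the fingers measure 117 mm over their backs; the gripper's body (75 mm by 190 mm) begins 51 mm behind the grasp point.
Start: joints at [0.014, 0.321, -0.07, 1.45, 0.023, 1.371, -0.057], TCP at [0.65, -0, 0.223] pointing down, gripper open.
Joint ranges: [-2.86, 2.86], [-0.3, 2.09], [-1.38, 1.24], [0.06, 2.45], [-1.56, 4.7], [0.09, 2.05], [-2.69, 2.69]. Speed limits (rad/s): [2.57, 2.57, 3.14, 3.14, 3.14, 3.14, 3.14].

### API

Orientations are given as a rotation vector (axis times angle).
In Python, from bench import ctrl gives the robot as it stands. The module is installed in compiled form; this text tells all that it offers.
- The arm moves only by the shell command python3 -m handwheel 'ROWS' [FORCE]. ROWS is JSON, a list of rows, each a list of 7 numbers: the finger opening in m, from 0 to 0.087, then the shift along the tool's x, y, z in m, then the turn, a rotation vector about the tool's x, y, z in degrees. A call has 1 to 12 rows; each row shifts and turns the commanded pose from where the row before left it, along the tool's axes as they then stand; what a row does not reach is not made up. A row lasts 1/8 s, in which the tool goes at most 62.5 mm and 10.7 degrees, less where a joint would pass 70% of its speed; a pose out of reach is approached as far as the arm can. A call is refused whole if a number of a shift passes 0.0625 or a number of a turn 10.7, either way. A call with a gripper value outside its range is refused whole. The fingers move at their own pace and stop on an object; FORCE is the grip in N (left out, the last holds). Time passes only in rows, so rows that do not move let the fingers close. It gives the time, the measured TCP pose, the force, the opening and the grip force at its end, in the units of the state.
- ctrl.get_state(): the state, without advancing time (a new reading comes with each control period).
- ctrl.get_image(name): name is "scene" or "side" or "wrist"; returns (picture, depth): 480x640x3 uint8, blue, green, red; 480x640 float32, m along the optical axis (not along the pixel's ray), 0 where there is no reading.
- ctrl.camera_info(name): a dict with "intrinsics" (3x3 intrinsics, pixels), "D" ([k1, k2, p1, p2, k3] as OpenCV has them; the pictures are not rectified), "R" (3x3) and "t" (3): a world point X has camera coordinates R X + t. Camera axes: x right, y down, z forward; pixel columns grow to the right and rows downward; lengths in m; the calibration is good to about 2 mm. A picture is of the moment at which its call begins: read the wrist's pose just before it. camera_info takes no time and is no camera call; for the wrist camera it gives the pose at the moment of the call.
- ctrl.close_job(): hands the job in; it is judged then, once.
The state is a dict: "time": time; "joint_positions": joint angles; "qd": joint speeds; "joint_torque": joint torques, N m; "position": TCP position; "tool_rot": TCP orientation; "ft_force": force on the tool from outside, world axes, zero at the start; "torque": the same for the moment, N m; "grip_width": opening from 0.0 (shut) to 1.0 (fully open); "grip_force": force on a finger pad.
Only numpy, scipy, OpenCV 4.12 (cv2) and the standard library are available. Lean on these libraries where they do the work, as an engineer would, in place of code of your own. Each camera call takes 0.05 s, during which the arm holds its last target. There are 200 camera calls.

## Working session

There is one attempt and no reset: what is moved stays moved. The work goes in short steps, Python scripts to look and compute and a shell command to move; the robot and the scene stay as the last step left them, time stands still between calls to the robot, and variables do not carry over. Pictures are saved under pics/ and viewed, at most 12 in all, crops included, and the job is handed in when it is done.

```bash
mkdir -p pics
cat > h.py <<'E'
import numpy as np, cv2
from bench import ctrl
def grab(n,tag):
    info=ctrl.camera_info(n); im,d=ctrl.get_image(n)
    cv2.imwrite(f'pics/{tag}.png',im); np.savez(f'pics/{tag}.npz',im=im,d=d,K=info['intrinsics'],D=info['D'],R=info['R'],t=info['t'])
def load(tag): return np.load(f'pics/{tag}.npz')
def px(f,u,v,z=None):
    """world point of pixel: by depth, or by plane height z"""
    K,D,R,t=[np.array(f[k],float) for k in('K','D','R','t')]
    p=cv2.undistortPoints(np.array([[[u,v]]],float),K,D)[0,0]
    r=np.array([p[0],p[1],1.]); o=-R.T@t.ravel(); w=R.T@r
    if z is None: s=float(np.median(f['d'][int(v)-1:int(v)+2,int(u)-1:int(u)+2]))
    else: s=(z-o[2])/w[2]
    return o+s*w
E
python3 - <<'E'
from h import *
for n in('scene','side','wrist'): grab(n,n+'0')
s=ctrl.get_state(); print(s['time'],s['position'],s['tool_rot'])
E
```

```text
0.15 [ 6.49566011e-01 -7.37765685e-05  2.21700002e-01] [-2.22075541e+00 -2.22072600e+00  1.80845214e-03]
```

View pics/scene0.png

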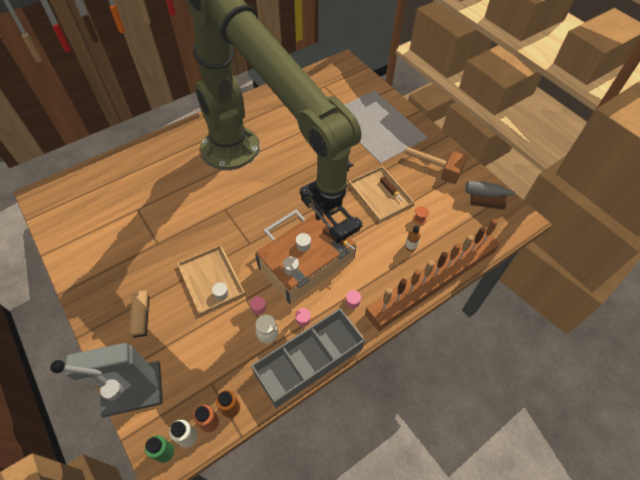

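View pics/side0.png

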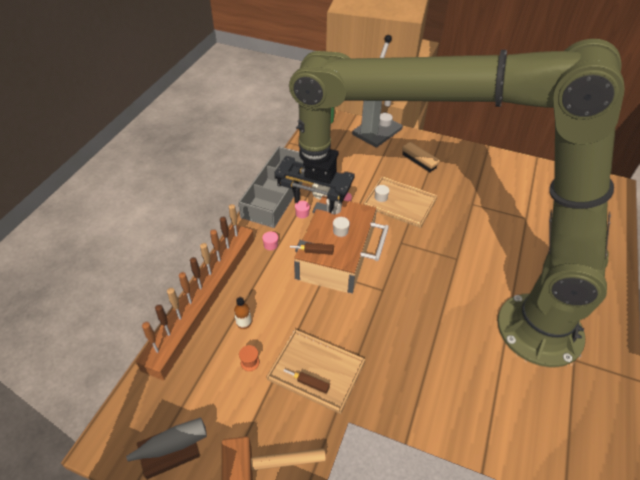

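The scene view shows white tins on the lid at (303,241) and (291,264), and an old tin at (220,290) in the tray at (210,280). The old awl is at (390,188) in the tray at (382,193). Pink look-alikes stand off the chest at (258,305), (303,317) and (353,298). The side view shows the lid awl at (315,248), a tin at (341,226) and the awl tray at (316,370). Next I'll look closer.

Run:
```python
from h import *
f=load('scene0')['im']; g=load('side0')['im']
a=cv2.resize(f[200:310,165:365],None,fx=4,fy=4,interpolation=cv2.INTER_CUBIC)
cv2.imwrite('pics/c1.png',a)
b=cv2.resize(g[150:300,255:455],None,fx=4,fy=4,interpolation=cv2.INTER_CUBIC); cv2.imwrite('pics/c2.png',b)
```

```text
(no output)
```

View pics/wrist0.png

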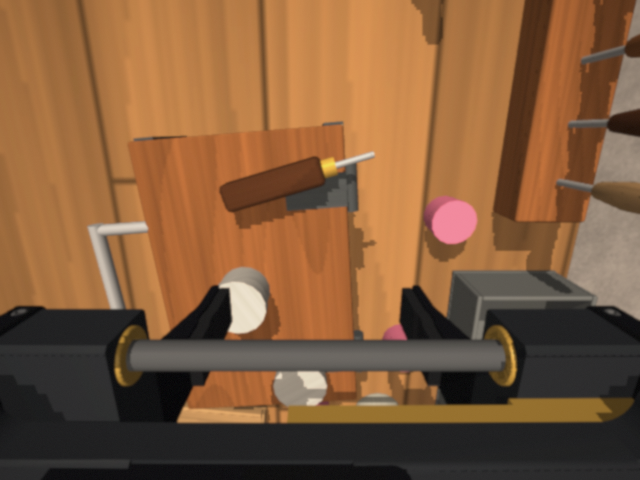

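View pics/c2.png

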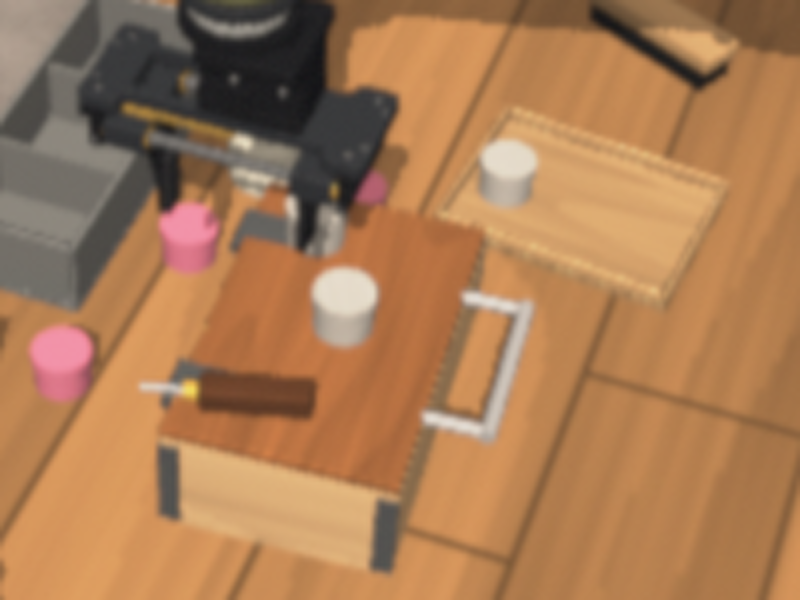

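View pics/c1.png

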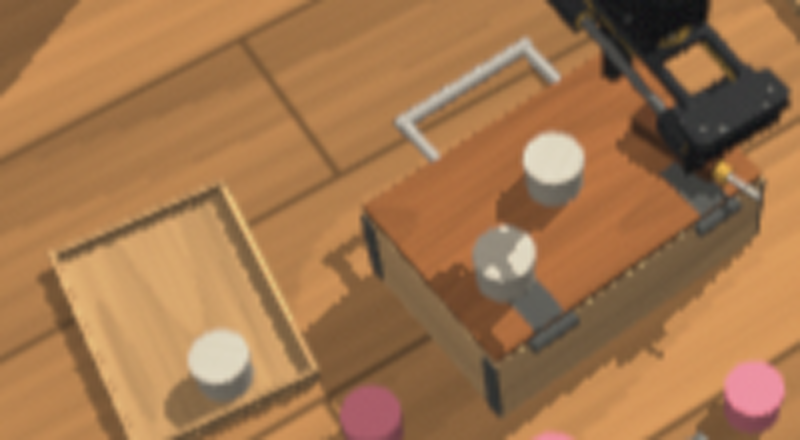

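Run:
```python
from h import *
np.set_printoptions(precision=4,suppress=True)
S=load('scene0');D=load('side0');W=load('wrist0')
c1=lambda u,v:(165+(u+.5)/4-.5,200+(v+.5)/4-.5); c2=lambda u,v:(255+(u+.5)/4-.5,150+(v+.5)/4-.5)
def P(n,f,q,z): print(n,px(f,*q,z),'depth',px(f,*q))
P('tin1 S',S,c1(553,160),.134);P('tin1 D',D,c2(345,291),.134);P('tin1 W',W,(242,306),.134)
P('tin2 S',S,c1(505,256),.134);P('tin2 W',W,(300,388),.134)
P('old S',S,c1(219,357),.039);P('old D',D,c2(508,163),.039)
for q in[(52,255),(222,186),(318,372)]:P('tt S',S,c1(*q),.018)
for q in[(512,108),(728,186),(662,300),(440,215)]:P('tt D',D,c2(*q),.018)
for q in[(303,333),(363,362),(337,407),(270,373)]:P('ta D',D,q,.018)
for q in[(302,376),(328,387),(286,371)]:P('awlold',D,q,.02)
for q in[(220,187),(318,158),(325,183),(232,210)]:P('awl W',W,q,.122)
P('tip W',W,(374,155),.111)
P('awl D',D,c2(202,380),.122);P('awl D',D,c2(315,387),.122)
for q in[(400,123),(527,45)]:P('bar S',S,c1(*q),.1)
for q in[(528,308),(488,432)]:P('bar D',D,c2(*q),.1)
P('bar W',W,(97,230),.1)
for q in[(365,212),(497,355)]:P('lid S',S,c1(*q),.1)
for q in[(485,234),(395,492),(162,437)]:P('lid D',D,c2(*q),.1)
for q in[(132,143),(342,125)]:P('lid W',W,q,.1)
```

```text
tin1 S [ 0.5887 -0.0511  0.134 ] depth [ 0.5882 -0.0508  0.1332]
tin1 D [ 0.5895 -0.0506  0.134 ] depth [ 0.5898 -0.0517  0.1328]
tin1 W [ 0.5907 -0.0463  0.134 ] depth [ 0.5904 -0.0468  0.1329]
tin2 S [ 0.6387 -0.1264  0.134 ] depth [ 0.6377 -0.1259  0.132 ]
tin2 W [ 0.6354 -0.1248  0.134 ] depth [ 0.6354 -0.1253  0.1334]
old S [ 0.5414 -0.3274  0.039 ] depth [ 0.5409 -0.3273  0.0381]
old D [ 0.5426 -0.3239  0.039 ] depth [ 0.5426 -0.3238  0.0391]
tt S [ 0.3733 -0.3919  0.018 ] depth [ 0.3644 -0.3912  0.0048]
tt S [ 0.392  -0.2488  0.018 ] depth [ 0.3901 -0.2483  0.0151]
tt S [ 0.5844 -0.2686  0.018 ] depth [ 0.5809 -0.2675  0.011 ]
tt D [ 0.5641 -0.4141  0.018 ] depth [ 0.5657 -0.4219  0.0111]
tt D [ 0.3718 -0.3884  0.018 ] depth [ 0.372  -0.3914  0.0153]
tt D [ 0.3905 -0.2415  0.018 ] depth [ 0.391  -0.2472  0.0122]
tt D [ 0.5802 -0.2665  0.018 ] depth [ 0.5807 -0.2683  0.0163]
ta D [0.5784 0.2552 0.018 ] depth [0.5784 0.2551 0.0178]
ta D [0.4073 0.2765 0.018 ] depth [0.4077 0.2742 0.0139]
ta D [0.4273 0.4104 0.018 ] depth [0.4273 0.4105 0.0183]
ta D [0.6098 0.3901 0.018 ] depth [
[... 627 characters left out ...]
  0.1   ] depth [ 0.4699 -0.1179  0.0954]
bar S [0.4652 0.005  0.1   ] depth [0.46  0.008 0.092]
bar D [ 0.4713 -0.1157  0.1   ] depth [ 0.4711 -0.115   0.1007]
bar D [0.4634 0.0068 0.1   ] depth [0.4635 0.0064 0.0995]
bar W [0.4651 0.0067 0.1   ] depth [0.4645 0.0064 0.0991]
lid S [ 0.5283 -0.1837  0.1   ] depth [ 0.468  -0.1605 -0.0018]
lid S [ 0.6879 -0.1668  0.1   ] depth [ 0.6879 -0.1668  0.0999]
lid D [ 0.5225 -0.1766  0.1   ] depth [ 0.5231 -0.1791  0.0975]
lid D [0.5054 0.0799 0.1   ] depth [0.5061 0.0771 0.0963]
lid D [0.6677 0.0944 0.1   ] depth [0.6716 0.0861 0.089 ]
lid W [0.5059 0.0769 0.1   ] depth [0.5052 0.0768 0.0985]
lid W [0.669  0.0898 0.1   ] depth [0.6692 0.0899 0.0972]
```

Candidates that could be mistaken (scene pixels):
- **Lid tins, wanted:** white, (303,241) and (291,264).
- **Old tin:** (220,290), in its tray, so leave it.
- **Pink look-alikes:** (258,305), (303,317) and (353,298), on the table.
- **Glue jar:** (265,328).
- **Awls:** the lid awl at side (315,248) is wanted. The old awl at side (310,381) stays.

The crops confirm the choice: both white tins stand on the lid with their tops at z = 0.133. I'll start with the first tin at (0.589,-0.050).

```bash
python3 -m handwheel '[[0.075,-0.025,-0.03,0.015,0,0,0],[0.075,-0.0245,-0.03,0.02,0,0,0],[0.075,0,0,0.02,0,0,0],[0.075,0,0,0.025,0,0,0],[0.075,0,0,0.02,0,0,0],[0.075,0,0,0.013,0,0,0],[0.075,0,0,0,0,0,0],[0.03,0,0,0,0,0,0],[0.03,0,0,0,0,0,0],[0.03,0,0,0,0,0,0],[0.03,0,0,0,0,0,0]]' 20
```

```text
time: 1.52
position: [0.5898, -0.0496, 0.1099]
tool_rot: [-2.221, -2.221, 0.0]
ft_force: [-2.3, 0.2, 2.2]
grip_width: 0.515
grip_force: 20.0
```

```bash
python3 -m handwheel '[[0.03,0,0,-0.02,0,0,0],[0.03,0,0,-0.04,0,0,0],[0.03,-0.04,-0.022,0,0,0,0],[0.03,-0.04,-0.022,0,0,0,0],[0.03,-0.04,-0.022,0,0,0,0],[0.03,-0.04,-0.022,0,0,0,0],[0.03,-0.04,-0.022,0,0,0,0],[0.03,-0.042,-0.022,0,0,0,0],[0.03,0,0,0.04,0,0,0],[0.03,0,0,0.04,0,0,0],[0.03,0,0,0.04,0,0,0],[0.03,0,0,0,0,0,0]]'
python3 - <<'E'
from h import *
grab('wrist','w1');grab('scene','s1')
E
```

```text
time: 3.02
position: [0.4553, -0.2899, 0.0465]
tool_rot: [-2.216, -2.217, 0.003]
ft_force: [-0.1, -0.1, -1.5]
grip_width: 0.515
grip_force: 20.0
```

View pics/w1.png

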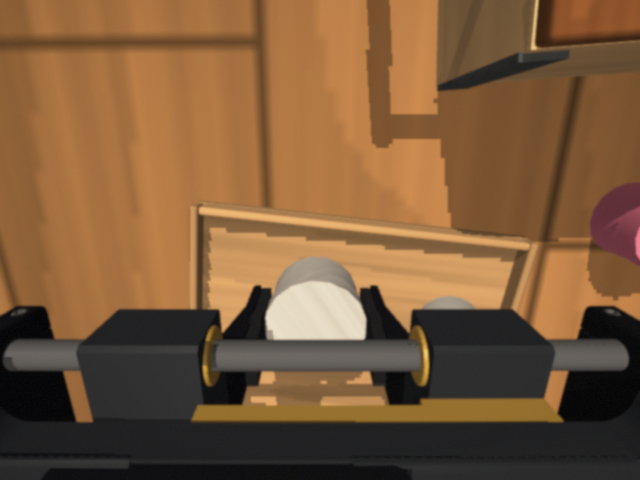

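The wrist view shows the tin at (315,310) held inside the tray. The tray's upper wall runs from (196,207) to (530,242), and the old tin is at (450,305). Lowering now.

```bash
python3 - <<'E'
from h import *
W=load('w1')
for q in[(193,206),(532,241)]: print(px(W,*q,.018))
E
python3 -m handwheel '[[0.03,0,0,0.02,0,0,0],[0.03,0,0,0.01,0,0,0],[0.03,0,0,0,0,0,0]]'
```

```text
[ 0.38697464 -0.24378881  0.018     ]
[ 0.57710591 -0.26365622  0.018     ]
time: 3.5
position: [0.4583, -0.2916, 0.0201]
tool_rot: [2.221, 2.221, 0.0]
ft_force: [0.4, 0.2, -1.4]
grip_width: 0.51
grip_force: 20.0
```

```bash
python3 -m handwheel '[[0.03,0,0,0.0045,0,0,0],[0.03,0,0,0,0,0,0]]'; python3 -m handwheel '[[0.06,0,0,0,0,0,0],[0.06,0,0,0,0,0,0],[0.062,0,0,-0.02,0,0,0],[0.062,0,0,-0.06,0,0,0],[0.062,0,0,-0.06,0,0,0],[0.075,0.04,0.044,-0.03,0,0,0],[0.075,0.042,0.044,0,0,0,0],[0.075,0.042,0.044,0,0,0,0],[0.075,0.042,0.047,0,0,0,0],[0.075,0,0,0,0,0,0]]'
```

```text
time: 3.75
position: [0.4582, -0.2916, 0.0153]
tool_rot: [2.221, 2.221, 0.0]
ft_force: [-0.1, -0.3, -1.6]
grip_width: 0.51
grip_force: 20.0
time: 5.0
position: [0.637, -0.1212, 0.1825]
tool_rot: [-2.209, -2.231, -0.005]
ft_force: [-0.6, -0.7, 0.8]
grip_width: 0.86
grip_force: 0.0
```

```bash
python3 -m handwheel '[[0.075,0,0,0.03,0,0,0],[0.075,0,0,0.03,0,0,0],[0.075,0,0,0.015,0,0,0],[0.075,0,0,0,0,0,0],[0.03,0,0,0,0,0,0],[0.03,0,0,0,0,0,0],[0.03,0,0,0,0,0,0],[0.03,0,0,0,0,0,0]]' 20
```

```text
time: 6.0
position: [0.6345, -0.1284, 0.1089]
tool_rot: [2.22, 2.221, 0.002]
ft_force: [1.0, 0.2, 0.6]
grip_width: 0.514
grip_force: 20.0
```

```bash
python3 -m handwheel '[[0.03,0,0,-0.02,0,0,0],[0.03,0,0,-0.04,0,0,0],[0.03,-0.039,-0.031,0,0,0,0],[0.03,-0.039,-0.031,0,0,0,0],[0.03,-0.039,-0.031,0,0,0,0],[0.03,-0.039,-0.031,0,0,0,0],[0.03,-0.039,-0.031,0,0,0,0],[0.03,-0.039,-0.031,0,0,0,0],[0.03,0,0,0,0,0,0],[0.03,0,0,0.04,0,0,0],[0.03,0,0,0.04,0,0,0],[0.03,0,0,0,0,0,0]]'
```

```text
time: 7.5
position: [0.4465, -0.3599, 0.0859]
tool_rot: [-2.215, -2.218, 0.001]
ft_force: [0.4, 1.1, -1.0]
grip_width: 0.51
grip_force: 20.0
```

```bash
python3 -m handwheel '[[0.03,0,0,0.04,0,0,0],[0.03,0,0,0.024,0,0,0],[0.03,0,0,0,0,0,0],[0.03,0,0,0,0,0,0]]'
```

```text
time: 8.0
position: [0.4497, -0.3632, 0.0267]
tool_rot: [2.218, 2.219, 0.001]
ft_force: [0.0, -1.0, 0.1]
grip_width: 0.515
grip_force: 20.0
```

```bash
python3 -m handwheel '[[0.03,0,0,0.012,0,0,0],[0.03,0,0,0,0,0,0]]'; python3 -m handwheel '[[0.06,0,0,0,0,0,0],[0.06,0,0,0,0,0,0],[0.062,0,0,-0.02,0,0,0],[0.062,0,0,-0.06,0,0,0],[0.062,0,0,-0.06,0,0,0],[0.06,0,0,-0.05,0,0,0],[0.06,0.05,0.021,0,0,0,0],[0.06,0.051,0.021,0,0,0,0],[0.06,0.051,0.021,0,0,0,0],[0.06,0.051,0.021,0,0,0,0]]';  python3 -m handwheel '[[0.06,0.051,0.021,0,0,0,0],[0.06,0.051,0.021,0,0,0,0],[0.06,0.051,0.021,0,0,0,0],[0.06,0.051,0.021,0,0,0,0],[0.06,0,0,0,0,0,10.5],[0.06,0,0,0,0,0,10.5],[0.06,0,0,0,0,0,10.5],[0.06,0,0,0,0,0,10.5],[0.06,0,0,0,0,0,10.5],[0.06,0,0,0,0,0,10.5],[0.06,0,0,0,0,0,10.5],[0.06,0,0,0,0,0,0]]'
python3 - <<'E'
from h import *
from scipy.spatial.transform import Rotation as R
s=ctrl.get_state();print(R.from_rotvec(s['tool_rot']).as_matrix().round(3))
grab('wrist','w2');grab('scene','s2');grab('side','d2')
S,D=load('s2')['im'],load('d2')['im']
a=cv2.resize(S[200:340,160:360],None,fx=2,fy=2);b=cv2.resize(D[310:420,250:390],None,fx=2.857,fy=2.545)
cv2.imwrite('pics/m2.png',np.hstack([cv2.resize(S[200:340,160:360],(400,280),interpolation=2),cv2.resize(D[310:420,250:390],(400,280*1),interpolation=2)]))
E
```

```text
time: 8.25
position: [0.4492, -0.3629, 0.0131]
tool_rot: [2.219, 2.22, 0.001]
ft_force: [1.0, -0.1, 1.2]
grip_width: 0.509
grip_force: 20.0
time: 9.5
position: [0.5319, -0.1577, 0.2022]
tool_rot: [-2.222, -2.221, 0.001]
ft_force: [0.7, -0.4, 0.0]
grip_width: 0.689
grip_force: 0.0
time: 11.0
position: [0.6155, 0.0445, 0.2019]
tool_rot: [3.108, 0.454, -0.002]
ft_force: [-0.5, -0.0, -1.1]
grip_width: 0.686
grip_force: 0.0
[[ 0.958  0.286 -0.001]
 [ 0.286 -0.958 -0.   ]
 [-0.001  0.    -1.   ]]
```

View pics/m2.png

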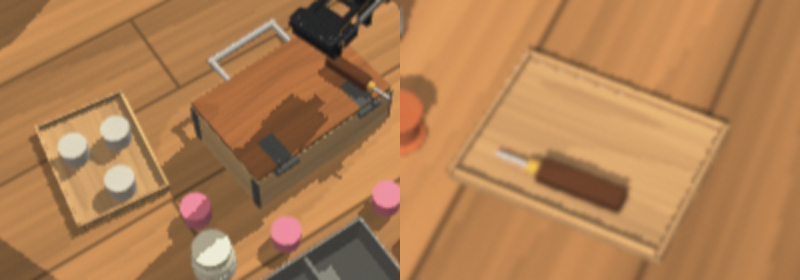

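View pics/w2.png

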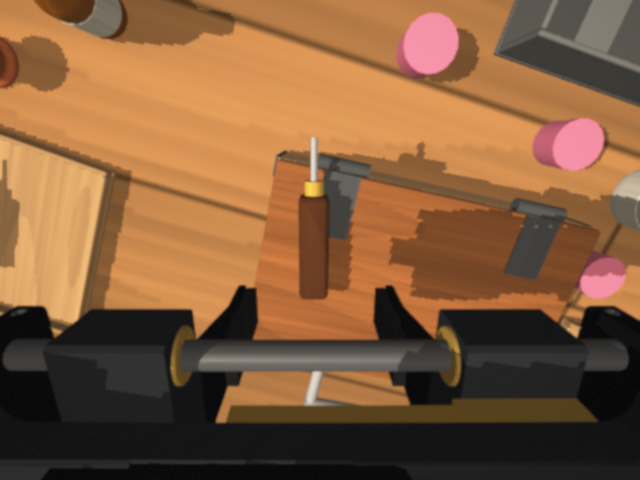

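The left panel shows three tins upright at (73,148), (115,131) and (120,182) in the tin tray. The right panel shows the awl tray with corners (533,50), (727,124), (658,257) and (452,172). In the wrist view the lid awl's handle is centred at (314,246), in line with the tool.

Run:
```python
from h import *
np.set_printoptions(precision=4,suppress=True)
W=load('w2');D=load('d2')
for q in[(300,196),(328,196),(327,298),(300,298)]: print(px(W,*q,.122),px(W,*q))
print('tip',px(W,314,138,.111))
c=np.array([px(D,*q,.018) for q in[(296.6,329.6),(364.5,358.7),(340.3,411),(268.2,377.6)]]);print(c,c.mean(0))
for q in[(299,376),(328.8,385.4),(314,381)]: print(px(D,*q,.025),px(D,*q))
s=ctrl.get_state();print(s['position'],s['tool_rot'])
# wrist corner of awl tray
print(px(W,112,174,.018))
```

```text
[0.6523 0.067  0.122 ] [0.6491 0.0668 0.1045]
[0.6578 0.0484 0.122 ] [0.6544 0.0466 0.1008]
[0.5831 0.0261 0.122 ] [0.5723 0.022  0.0991]
[0.5772 0.0458 0.122 ] [0.5661 0.0436 0.0995]
tip [0.6917 0.0686 0.111 ]
[[0.5979 0.252  0.018 ]
 [0.4066 0.2663 0.018 ]
 [0.4169 0.4167 0.018 ]
 [0.6087 0.4028 0.018 ]] [0.5075 0.3344 0.018 ]
[0.5392 0.3742 0.025 ] [0.5386 0.3756 0.0279]
[0.4633 0.3701 0.025 ] [0.4631 0.3708 0.0265]
[0.5005 0.3728 0.025 ] [0.5    0.3742 0.028 ]
[0.6157 0.0446 0.2021] [ 3.1084  0.4551 -0.0007]
[0.602  0.2475 0.018 ]
```

```bash
python3 -m handwheel '[[0.06,0.002,-0.0015,0.04,0,0,0],[0.06,0,0,0.03,0,0,0],[0.06,0,0,0.02,0,0,0],[0.06,0,0,0.007,0,0,0],[0.06,0,0,0,0,0,0]]' ; python3 -m handwheel '[[0.01,0,0,0,0,0,0],[0.01,0,0,0,0,0,0],[0.01,0,0,0,0,0,0],[0.01,0,0,0,0,0,0],[0.01,0,0,0,0,0,0],[0.01,0,0,-0.015,0,0,0],[0.01,0,0,-0.03,0,0,0],[0.01,0,0,-0.03,0,0,0],[0.01,0,0,0,0,0,0]]' 25
```

```text
time: 11.78
position: [0.6177, 0.0466, 0.1055]
tool_rot: [3.109, 0.451, 0.001]
ft_force: [-0.3, -0.4, 0.4]
grip_width: 0.693
grip_force: 0.0
time: 12.9
position: [0.6196, 0.0469, 0.1842]
tool_rot: [3.109, 0.451, 0.011]
ft_force: [0.0, -0.3, -0.4]
grip_width: 0.251
grip_force: 25.0
```

```bash
python3 -m handwheel '[[0.01,-0.0087,-0.0482,0,0,0,0],[0.01,-0.0087,-0.0482,0,0,0,0],[0.01,-0.0087,-0.0482,0,0,0,0],[0.01,-0.0087,-0.0482,0,0,0,0],[0.01,-0.0087,-0.0482,0,0,0,0],[0.01,-0.0087,-0.0482,0,0,0,0],[0.01,0,0,0,0,0,10.45],[0.01,0,0,0,0,0,10.45],[0.01,0,0,0.05,0,0,0],[0.01,0,0,0.05,0,0,0],[0.01,0,0,0.03,0,0,0],[0.01,0,0,0,0,0,0]]'
python3 - <<'E'
from h import *
grab('side','d3')
D=load('d3')['im'];cv2.imwrite('pics/d3c.png',cv2.resize(D[290:430,240:400],(640,560),interpolation=2))
E
```

```text
time: 14.4
position: [0.4827, 0.3074, 0.047]
tool_rot: [3.135, -0.12, -0.009]
ft_force: [-0.8, 0.5, -0.0]
grip_width: 0.251
grip_force: 25.0
```

View pics/d3c.png

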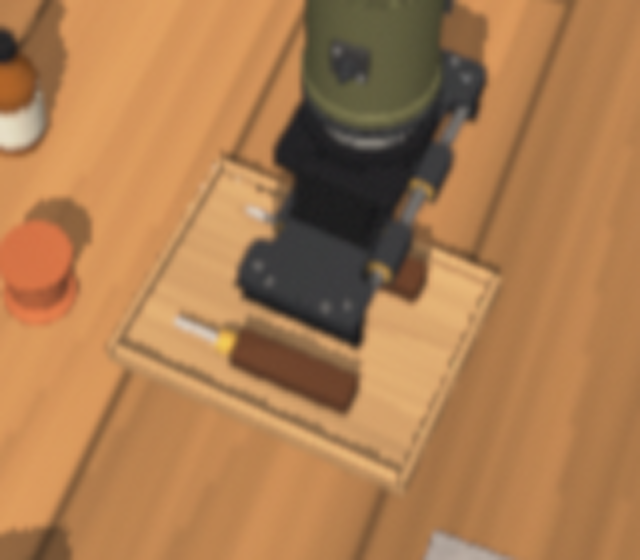

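The crop shows the held awl (tip at (255,212), handle end at (405,275)) inside the tray outline, clear of the old awl at (290,370). Lowering it.

```bash
python3 -m handwheel '[[0.01,0,0,0.018,0,0,0],[0.01,0,0,0.012,0,0,0],[0.01,0,0,0,0,0,0],[0.01,0,0,0,0,0,0]]'
```

```text
time: 14.95
position: [0.4855, 0.3093, 0.0205]
tool_rot: [-3.139, 0.121, -0.001]
ft_force: [0.3, -0.0, 0.3]
grip_width: 0.246
grip_force: 25.0
```

```bash
python3 -m handwheel '[[0.01,0,0,0.0098,0,0,0],[0.01,0,0,0,0,0,0],[0.042,0,0,0,0,0,0],[0.042,0,0,0,0,0,0],[0.042,0,0,-0.02,0,0,0],[0.042,0,0,-0.06,0,0,0],[0.042,0,0,-0.06,0,0,0],[0.042,0,0,-0.06,0,0,0],[0.042,0,0,0,0,0,-9.8],[0.042,0,0,0,0,0,-9.8],[0.042,0,0,0,0,0,-9.8],[0.042,0,0,0,0,0,-9.8]]';python3 -m handwheel '[[0.042,0,0,0,0,0,-9.8],[0.042,0,0,0,0,0,-9.8],[0.042,0,0,0,0,0,-9.8],[0.042,0,0,0,0,0,-9.8],[0.042,0,0,0,0,0,-9.8],[0.042,0,0,0,0,0,-9.9],[0.042,-0.045,-0.006,0,0,0,0],[0.042,-0.045,-0.006,0,0,0,0],[0.042,-0.045,-0.006,0,0,0,0],[0.042,-0.045,-0.006,0,0,0,0],[0.042,-0.045,-0.006,0,0,0,0],[0.042,0,0,0,0,0,0]]'
python3 - <<'E'
from h import *
grab('wrist','w4');grab('side','d4');grab('scene','s4')
D=load('d4')['im'];W=load('w4')['im']
cv2.imwrite('pics/m4.png',np.hstack([cv2.resize(W,(480,360)),cv2.resize(D[310:420,250:360],(320,360),interpolation=2)]))
E
```

```text
time: 16.45
position: [0.4851, 0.309, 0.2104]
tool_rot: [2.995, 0.948, -0.0]
ft_force: [0.5, -1.0, -0.8]
grip_width: 0.482
grip_force: 0.0
time: 17.95
position: [0.4697, 0.0785, 0.2106]
tool_rot: [2.156, 2.284, -0.001]
ft_force: [0.1, 0.8, -0.2]
grip_width: 0.483
grip_force: 0.0
```

View pics/m4.png

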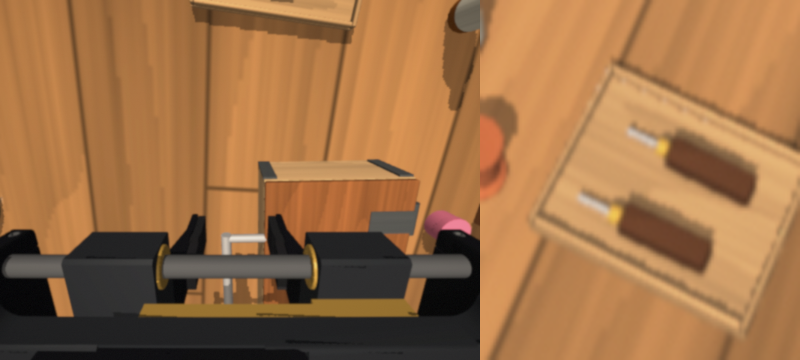

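The awl lies flat at (710,170) beside the old awl (660,235) in its tray. In the wrist panel the bar is vertical at u≈228, with its corner at (228,238). I'll work out the bar offset from that.

Run:
```python
from h import *
from scipy.spatial.transform import Rotation as R
np.set_printoptions(precision=4,suppress=True)
W=load('w4')
im=W['im'];d=W['d']
for v in (325,332,345,375,390,398):
    row=[px(W,u,v) for u in range(270,350)]
    p=[q for q in row if .085<q[2]<.11 and q[0]<.49]
    if p: p=np.array(p); print(v,len(p),p.min(0),p.max(0),p.mean(0))
print(px(W,304,320,.1),px(W,344,237/.75,.1),px(W,350,181/.75,.1))
s=ctrl.get_state();print(s['position'],R.from_rotvec(s['tool_rot']).as_matrix())
```

```text
325 13 [ 0.4564 -0.0014  0.0957] [0.4671 0.0009 0.1   ] [0.4618 0.0002 0.0989]
332 13 [ 0.4567 -0.0087  0.0965] [ 0.4674 -0.0063  0.0997] [ 0.4621 -0.007   0.0988]
375 12 [ 0.4604 -0.054   0.0966] [ 0.4707 -0.0517  0.1   ] [ 0.4655 -0.0525  0.0989]
390 13 [ 0.4611 -0.0722  0.0953] [ 0.4726 -0.0685  0.1   ] [ 0.4668 -0.0697  0.0987]
398 12 [ 0.4625 -0.081   0.096 ] [ 0.473  -0.0778  0.1   ] [ 0.4677 -0.0789  0.0988]
[0.4633 0.0059 0.1   ] [0.4979 0.0119 0.1   ] [0.4972 0.0801 0.1   ]
[0.4697 0.0836 0.2105] [[-0.0655  0.9979  0.0003]
 [ 0.9979  0.0655  0.0006]
 [ 0.0005  0.0003 -1.    ]]
```

```bash
python3 -m handwheel '[[0.042,-0.0345,-0.003,0,0,0,0],[0.042,-0.0345,-0.003,0,0,0,0],[0.042,-0.0345,-0.003,0,0,0,0],[0.042,-0.0345,-0.003,0,0,0,0],[0.042,0,0,0.04,0,0,0],[0.042,0,0,0.04,0,0,0],[0.042,0,0,0.02,0,0,0],[0.042,0,0,0.02,0,0,0],[0.042,0,0,0.0145,0,0,0],[0.042,0,0,0,0,0,0],[0.042,0,0,0,0,0,0]]'
```

```text
time: 19.48
position: [0.4674, -0.0556, 0.0766]
tool_rot: [2.147, 2.292, 0.001]
ft_force: [-0.3, 1.1, 0.1]
grip_width: 0.482
grip_force: 0.0
```

```bash
python3 -m handwheel '[[0.005,0,0,0,0,0,0],[0.005,0,0,0,0,0,0],[0.005,0,0,0,0,0,0],[0.005,0,0,0,0,0,0],[0.005,0,0,0,0,0,0]]' 20
python3 - <<'E'
from h import *
import math
s=ctrl.get_state();print(s['position'],s['ft_force'])
r=math.hypot(.215,.005);a0=math.atan2(.005,.215)
p=lambda D:(r*math.cos(a0+math.radians(D)),r*math.sin(a0+math.radians(D)))
for D in(5,10,15,20,25,30,35,40,45,50,52,55,57,60,62,64):print(D,'y %.1f z %.1f'%(1e3*(p(0)[0]-p(D)[0]),-1e3*(p(D)[1]-p(0)[1])))
E
```

```text
time: 20.1
position: [0.4662, -0.0559, 0.0758]
tool_rot: [-2.148, -2.291, 0.001]
ft_force: [-2.6, -0.3, 0.1]
grip_width: 0.129
grip_force: 20.0
[ 0.46615181 -0.05592384  0.07581416] [-2.63031586 -0.25051239  0.10616146]
5 y 1.3 z -18.7
10 y 4.1 z -37.3
15 y 8.6 z -55.5
20 y 14.7 z -73.2
25 y 22.3 z -90.4
30 y 31.3 z -106.8
35 y 41.8 z -122.4
40 y 53.5 z -137.0
45 y 66.5 z -150.6
50 y 80.6 z -162.9
52 y 86.6 z -167.5
55 y 95.8 z -174.0
57 y 102.1 z -178.0
60 y 111.8 z -183.7
62 y 118.5 z -187.2
64 y 125.2 z -190.4
```

```bash
python3 -m handwheel '[[0.005,0,0.0006,-0.0093,0,0,0],[0.005,0,0.0007,-0.0094,0,0,0],[0.005,0,0.0014,-0.0093,0,0,0],[0.005,0,0.0014,-0.0093,0,0,0],[0.005,0,0.0022,-0.0091,0,0,0],[0.005,0,0.0023,-0.0091,0,0,0],[0.005,0,0.003,-0.0089,0,0,0],[0.005,0,0.0031,-0.0088,0,0,0],[0.005,0,0.0038,-0.0086,0,0,0],[0.005,0,0.0038,-0.0086,0,0,0],[0.005,0,0,0,0,0,0]]'
```

```text
time: 21.48
position: [0.4875, -0.0543, 0.1673]
tool_rot: [-2.147, -2.29, 0.003]
ft_force: [-9.6, 0.3, 3.0]
grip_width: 0.132
grip_force: 20.0
```

```bash
python3 -m handwheel '[[0.005,0,0.004,-0.0082,0,0,0],[0.005,0,0.004,-0.0082,0,0,0],[0.005,0,0.0052,-0.0078,0,0,0],[0.005,0,0.0052,-0.0078,0,0,0],[0.005,0,0.0059,-0.0073,0,0,0],[0.005,0,0.0059,-0.0073,0,0,0],[0.005,0,0.0065,-0.0068,0,0,0],[0.005,0,0.0065,-0.0068,0,0,0],[0.005,0,0,0,0,0,0]]'
python3 - <<'E'
from h import *
grab('side','d5');grab('scene','s5')
E
```

```text
time: 22.6
position: [0.531, -0.051, 0.2295]
tool_rot: [-2.147, -2.291, 0.001]
ft_force: [-12.3, 0.7, 10.3]
grip_width: 0.129
grip_force: 20.0
```

```bash
python3 -m handwheel '[[0.005,0,-0.0014,-0.0014,0,0,0],[0.005,0,0,0,0,0,0],[0.005,0,0,0,0,0,0]]'
cat > ang.py <<'E'
import sys
from h import *
def cloud(n,tag):
    grab(n,tag); f=load(tag); d=f['d']; K,D,R,t=[np.array(f[k],float) for k in('K','D','R','t')]
    v,u=np.mgrid[0:480,0:640]; p=cv2.undistortPoints(np.stack([u,v],-1).reshape(-1,1,2).astype(float),K,D)[:,0]
    X=(np.c_[p,np.ones(len(p))]*d.reshape(-1,1)-t.ravel())@R
    return X[d.ravel()>0]
c=np.array([np.cos(.0665),np.sin(.0665)]); h=np.array([.6815,-.040])
for n in('side','scene'):
    X=cloud(n,'ang_'+n)
    a=(X[:,:2]-h)@c; b=(X[:,:2]-h)@np.array([-c[1],c[0]]); z=X[:,2]-.09
    m=(abs(b)<.12)&(np.hypot(a,z)<.165)&(np.hypot(a,z)>.05)&(z>.03)
    th=np.degrees(np.arctan2(z[m],-a[m])); hist,e=np.histogram(th,np.arange(0,120,2)); k=hist.argmax()
    g=abs(th-e[k]-1)<4; A,Z=a[m][g],z[m][g]
    _,_,V=np.linalg.svd(np.c_[A,Z]-[A.mean(),Z.mean()],full_matrices=False); w=V[0]*np.sign(V[0][1])
    print(n,'n',g.sum(),'plane angle',np.degrees(np.arctan2(w[1],-w[0])))
s=ctrl.get_state(); P=s['position']; al=(P[:2]-h)@c; zz=P[2]+.019-.09
print('tool angle',np.degrees(np.arctan2(zz,-al)-.0233),'r',np.hypot(al,zz),'f',np.round(s['ft_force'],1),'t',s['time'])
E
python3 ang.py
```

```text
time: 23.08
position: [0.5305, -0.051, 0.2292]
tool_rot: [-2.148, -2.292, -0.001]
ft_force: [-6.1, 1.1, 4.0]
grip_width: 0.127
grip_force: 20.0
side n 991 plane angle 44.424051791821014
scene n 2584 plane angle 45.204282250445054
tool angle 44.9190467503384 r 0.21897461210720454 f [-6.3  0.9  4.9] t 23.175
```

```bash
python3 -m handwheel '[[0.005,0,0.0063,-0.0069,0,0,0],[0.005,0,0.007,-0.0062,0,0,0],[0.005,0,0.0076,-0.0055,0,0,0],[0.005,0,0.0076,-0.0055,0,0,0],[0.005,0,0.008,-0.0049,0,0,0],[0.005,0,0.008,-0.0048,0,0,0],[0.005,0,0,0,0,0,0],[0.005,0,0,0,0,0,0]]'; python3 ang.py
```

```text
time: 24.18
position: [0.5762, -0.0478, 0.2631]
tool_rot: [2.147, 2.292, 0.004]
ft_force: [-4.2, 2.6, 6.1]
grip_width: 0.127
grip_force: 20.0
side n 529 plane angle 59.50176014244589
scene n 2170 plane angle 60.483035381570225
tool angle 59.845905145606665 r 0.21919275956573128 f [-4.7  2.3  5.4] t 24.275
```

```bash
python3 -m handwheel '[[0.005,0,0.005,-0.0027,0,0,0],[0.005,0,0.005,-0.0026,0,0,0],[0.005,0,0.005,-0.0024,0,0,0],[0.005,0,0,0,0,0,0],[0.005,0,0,0,0,0,0]]'; python3 ang.py
```

```text
time: 24.9
position: [0.5912, -0.0467, 0.2702]
tool_rot: [2.147, 2.293, 0.004]
ft_force: [-3.1, 3.6, 5.2]
grip_width: 0.132
grip_force: 20.0
side n 340 plane angle 63.86023032254208
scene n 2256 plane angle 64.53063986947424
tool angle 64.21413550580566 r 0.2188649374876288 f [-3.4  4.4  5. ] t 25.0
```

```bash
python3 -m handwheel '[[0.005,0,-0.0074,0.0034,0,0,0],[0.005,0,-0.0067,0.0035,0,0,0],[0.005,0,-0.0049,0.0028,0,0,0],[0.005,0,-0.0049,0.0028,0,0,0],[0.005,0,-0.0063,0.0039,0,0,0],[0.005,0,-0.0047,0.0032,0,0,0],[0.005,0,-0.0046,0.0032,0,0,0],[0.005,0,0,0,0,0,0],[0.005,0,0,0,0,0,0],[0.005,0,0,0,0,0,0],[0.005,0,0,0,0,0,0]]'; python3 ang.py
python3 - <<'E'
from h import *
f=load('ang_scene')['im']; g=load('ang_side')['im']
cv2.imwrite('pics/fin.png',np.hstack([cv2.resize(f[180:360,150:450],(400,240)),cv2.resize(g[150:420,220:460],(400,450))[:240] if 0 else cv2.resize(g[130:430,220:460],(400,240))]))
E
```

```text
time: 26.38
position: [0.5504, -0.05, 0.2457]
tool_rot: [-2.148, -2.292, 0.0]
ft_force: [0.6, 4.7, -0.1]
grip_width: 0.13
grip_force: 20.0
side n 848 plane angle 51.33264196403197
scene n 2392 plane angle 52.322335849261314
tool angle 51.706743116116186 r 0.21870411321809577 f [-0.1  4.6  0.3] t 26.475
```

View pics/fin.png

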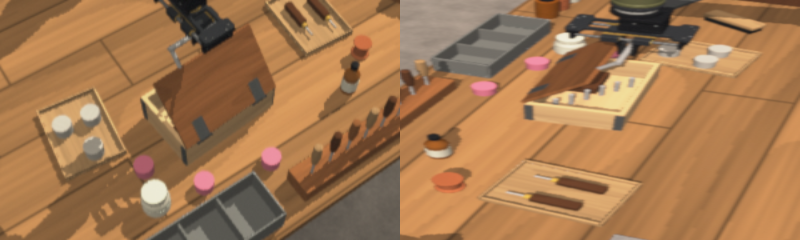

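The final view shows three tins upright in the tin tray at (62,125), (90,112) and (93,148). Both awls lie flat in the awl tray, and the gripped lid is held still at about 52°.

```bash
python3 -c "
from bench import ctrl
print(ctrl.close_job())"
```

```text
the job is handed in; nothing more can be done
None
```

Both tins now stand upright in the tin tray and the awl lies flat in the awl tray; I raised the lid to about 64°, brought it back to about 52° and handed in with the bar still gripped, at 26.5 s of the 72 s.

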